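# Stamp the heel of an insole

### The job

Take the rectangular hand stamp from its tray and mark the leather insole in the jig at the middle of its heel, the stamp's long side straight across the heel: set it down squarely, press straight down until its sprung handle is fully home but no harder than that needs, keep the pressure even for about a second, and lift it straight off without sliding it. Then stand the stamp upright in the tray well it came from and let go, leaving everything else where it is.

Things in the scene. Friction and masses are not known exactly. Their poses are not given: they have to be found in the camera images.
- stamp: the stamp to use: a black sprung hand stamp, 90 mm tall, about 90 g. Its rectangular skirt, 30 mm along x, 46 mm along y, 28 mm tall, stands on the work; the handle above slides 4 mm down into it against a spring: it starts to give at about 3 N and is fully home, die flat on the work, at about 10 N; beyond that it is rigid. Origin: centre of the skirt's underside, z up
- stamp_grip (a point): the middle of that stamp's handle, on its axis, 68 mm above the skirt's underside. Take the stamp by this handle only: an upright block with flat sides, 22 mm thick along the stamp's x, 36 mm wide along its y, from 40 to 90 mm above the skirt's underside
- round_stamp: another stamp with a round skirt of 38 mm diameter and a round knob, 88 mm tall, in the other well of the tray; not used. The origin is the centre of its underside
- tray: the stamp tray, fixed: a grey block 64 mm along x, 160 mm along y, 22 mm tall, with two wells side by side along y, each 42 mm (x) by 52 mm (y) and 10 mm deep, centred 40 mm either side of the middle. Origin: centre of the underside. Either stamp can be in either well; the rectangular one stands with its x along the tray's x, within a few degrees
- well_right (a point): centre of the floor of the tray's well at its -y side, 12 mm above the tray's underside
- well_left (a point): centre of the floor of the tray's well at its +y side, 12 mm above the tray's underside
- jig: the marking jig, fixed: a brown plate 300 mm (x) by 124 mm (y), top face 18 mm above the table; a tan leather insole, 250 mm long and 64 mm wide at the heel, lies flat on it between six steel dowels 18 mm tall, toe towards +x. Origin: on the table under the middle of the heel, 62 mm from the plate's heel end; white lines on the plate beside and behind the heel point at it
- heel (a point): middle of the heel, at the height of the plate's top face, 18 mm above the table; x along the insole to the toe, y across the heel. The insole's own top lies 2 to 16 mm above this point: insoles differ in thickness, and it is not reported. Firm, flat leather on a rigid plate; a press of more than about 18 N spoils its face
- knife: putty knife lying on the table, 210 mm long, wooden handle; not used
- brush: flat glue brush lying on the table, 220 mm long, wooden handle; not used
- sander: cork sanding block, 112 by 70 by 31 mm; not used
- glue: glue jar, 72 mm in diameter, 95 mm tall; not used
- stack: stack of five loose insoles, 250 mm long, 30 mm tall, origin under the heels; not used
- toolcup: white cup with pencils and a scriber, 72 mm in diameter, 165 mm tall with them; not used
Not all that is in view belongs to the job. Leave any orange or red look-alike of the stamp alone.

How it is judged:
On the way, in this order (a step that is already met when the one before it is completed fails the run):
1. the stamp stands squarely on the middle of the heel, its long side across the heel, and is pressed fully home with steady force for half a second (contact force between stamp and insole between 9 and 20 N and horizontal distance between stamp and heel below 0.005 m and angle between the x axis of stamp and the x axis of heel, either way round below 0.1 rad and angle between stamp's own z axis and vertical below 0.06 rad), for 0.5 s.
2. the stamp is lifted clear of the insole (z of stamp in the frame of heel above 0.025 m), for 0.1 s.
At the end, for the whole second after the job is handed in: the rectangular stamp stands upright (within 0.06 rad), released and at rest on the floor of its well in the tray (within 10 mm of the well's middle and 3 mm of its floor) ((horizontal distance between stamp and well_right below 0.01 m or horizontal distance between stamp and well_left below 0.01 m) and z of stamp in the frame of tray below 0.015 m and angle between stamp's own z axis and vertical below 0.06 rad and linear speed of stamp below 0.02 m/s); the robot touches nothing.
It fails at once if the stamp presses on the insole with more than 20 N (contact force between stamp and insole above 20 N).
It fails at once if the stamp slides or moves (over 0.02 m/s) while it is pressed on the insole with more than 5 N (contact force between stamp and insole above 5 N and linear speed of stamp above 0.02 m/s).
It fails at once if the stamp is pressed (over 5 N) on the insole more than 8 mm off the middle of the heel, tilted by more than 0.1 rad, or turned by more than 0.15 rad from straight across (contact force between stamp and insole above 5 N and (horizontal distance between stamp and heel above 0.008 m or angle between stamp's own z axis and vertical above 0.1 rad or angle between the x axis of stamp and the x axis of heel, either way round above 0.15 rad)).
It fails at once if another thing on the table or in the tray is moved by more than 25 mm (distance of any of round_stamp, knife, brush, sander, glue, stack, toolcup from where it was at the start of the episode above 0.025 m).
It also fails if it takes over 64 s, if anything falls off the work surface, if the arm or the gripper's body presses on something with over 40 N, if the wrist force passes 120 N, or if a joint passes its speed limit or range.

### The arm

A 7-joint arm with a two-finger parallel gripper is mounted at the origin on the work surface. World frame = base frame: x ahead of the robot, y to its left, z up, the work surface at z = 0. Lengths are in m, angles in rad, forces in N, time in s.
With the tool pointing down it reaches from about 0.425 to 0.95 m from the base axis. Payload 4.7 kg.
Tool frame: the origin (TCP) lies between the finger pads; the fingertips stand manip.nose_length ahead of it and the grasp point (between the pads) lies 3 mm ahead of it (manip.nose_length is the distance from the TCP to the fingertips, in m); z points along the fingers, y is the line along which they close (so a half turn about z gives the same grasp; the last joint's range is limited). The gripper opens to 85 mm and grips with 20 to 120 N. Pads are 22 mm wide; open, the fingers measure 114 mm over their backs; the gripper's body (76 mm by 85 mm) begins 54 mm behind the grasp point. The pads swing forward as they close: fully open they stand 13 mm farther back than shut.
Start: joints at [1.233, 0.469, -0.049, 1.532, 0.024, 1.141, -0.082], TCP at [0.205, -0.643, 0.253] pointing down, gripper open.
Joint ranges: [-2.59, 2.59], [-0.33, 1.99], [-1.39, 1.29], [0.1, 2.45], [-1.04, 4.18], [0.21, 1.99], [-2.66, 2.66]. Speed limits (rad/s): [2.57, 2.57, 3.14, 3.14, 3.14, 3.14, 3.14].

### API

Orientations are given as a rotation vector (axis times angle).
In Python, from workcell import status, imaging, manip gives the robot as it stands.
- The arm moves only by the tool apply_moves, never from a script. Its argument "series" is text: rows parted by semicolons, each of 7 numbers parted by spaces: the turn, a rotation vector about the tool's x, y, z in rad, then the shift along the tool's x, y, z in m, then the finger opening in m, from 0 to 0.0854. A call has 1 to 8 rows; each row shifts and turns the commanded pose from where the row before left it, along the tool's axes as they then stand; what a row does not reach is not made up. A row lasts 1/12 s, in which the tool goes at most 41.7 mm and 7.16 degrees, less where a joint would pass 70% of its speed; a pose out of reach is approached as far as the arm can. A call is refused whole if a number of a shift passes 0.0417 or a number of a turn 0.125, either way. A call with a gripper value outside its range is refused whole. The fingers move at their own pace and stop on an object; "newtons" is the grip in N (left out, the last holds). Time passes only in rows, so rows that do not move let the fingers close. It gives the time, the measured TCP pose, the force, the opening and the grip force at its end, in the units of the state.
- status.read_state(): the state, without advancing time (a new reading comes with each control period).
- imaging.grab_frame(name): name is "scene" or "side" or "wrist"; returns (picture, depth): 400x640x3 uint8, red, green, blue; 400x640 float32, m along the optical axis (not along the pixel's ray), 0 where there is no reading.
- imaging.camera_params(name): a dict with "fx", "fy", "cx", "cy" (pixels), "R" (3x3) and "t" (3): a world point X has camera coordinates R X + t. Camera axes: x right, y down, z forward; pixel columns grow to the right and rows downward; lengths in m; the calibration is good to about 2 mm. The wrist camera is an equidistant fisheye: a pixel r from the principal point sees the ray r / f radians off the axis. A picture is of the moment at which its call begins: read the wrist's pose just before it. camera_params takes no time and is no camera call; for the wrist camera it gives the pose at the moment of the call.
- manip.job_done(): hands the job in; it is judged then, once.
The state is a dict: "clock": time; "qpos": joint angles; "dq": joint speeds; "tau": joint torques, N m; "eef_pos": TCP position; "eef_rot": TCP orientation; "wrist_force": force on the tool from outside, world axes, zero at the start; "torque": the same for the moment, N m; "opening": opening from 0.0 (shut) to 1.0 (fully open); "grasp_force": force on a finger pad.
Only numpy, scipy, OpenCV 4.12 (cv2) and the standard library are available. Lean on these libraries where they do the work, as an engineer would, in place of code of your own. Each camera call takes 0.05 s, during which the arm holds its last target. There are 200 camera calls.

## Working session

There is one attempt and no reset: what is moved stays moved. The work goes in short steps, Python scripts to look and compute and a tool call to move; the robot and the scene stay as the last step left them, time stands still between calls to the robot, and variables do not carry over. Pictures are saved under pics/ and viewed, at most 10 in all, crops included, and the job is handed in when it is done.

Besides the shell and the picture viewer there is one more tool, called after "Call:" as name(argument=value, ...) on one line, values as JSON. apply_moves: Moves the arm, as the interface text tells. Its arguments: {"type":"object","properties":{"series":{"type":"string"},"newtons":{"type":"number"}},"required":["series"]}

```bash
mkdir -p pics; ls
python3 - <<'E'
from workcell import status, imaging, manip
import cv2,numpy as np
s=status.read_state();print({k:np.round(v,3) for k,v in s.items()},manip.nose_length)
for n in("scene","side"):
    p,d=imaging.grab_frame(n);np.savez(f"{n}.npz",p=p,d=d,**imaging.camera_params(n));cv2.imwrite(f"pics/{n}.png",p[:,:,::-1])
E
```

```text
pics
{'clock': np.float64(0.0), 'qpos': array([ 1.233,  0.469, -0.049,  1.534,  0.024,  1.141, -0.082]), 'dq': array([-0.001, -0.   , -0.   , -0.   ,  0.001,  0.001,  0.001]), 'tau': array([ 0.0000e+00, -5.1030e+01, -4.6000e-02, -2.3771e+01,  1.1000e-02,
        8.0000e-03,  0.0000e+00]), 'eef_pos': array([ 0.205, -0.643,  0.252]), 'eef_rot': array([-3.102e+00, -4.830e-01,  1.000e-03]), 'wrist_force': array([-0.175, -0.577,  0.585]), 'torque': array([ 0.025, -0.059, -0.007]), 'grasp_force': np.float64(0.0), 'opening': np.float64(1.003)} 0.022
```

View pics/scene.png

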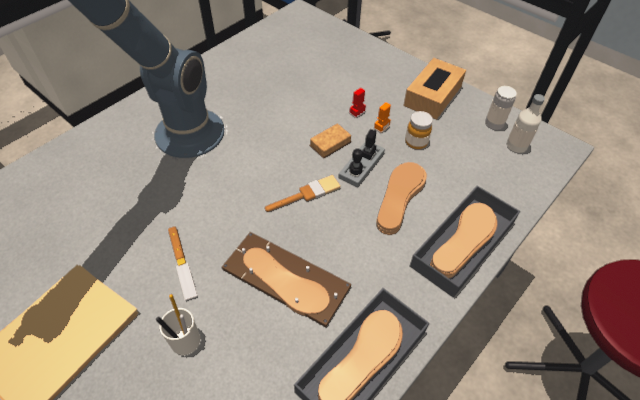

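View pics/side.png

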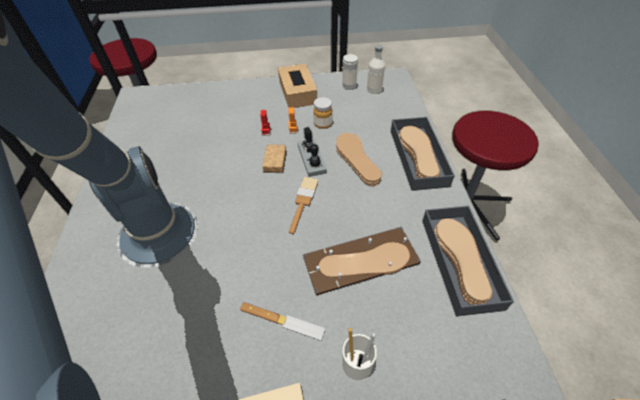

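The scene view shows the tray at about (362,163), holding two black stamps at (357,160) and (371,140). The jig is at (287,278), with its heel end towards (250,260). Red and orange look-alikes stand at (358,100) and (383,116).

```bash
cat > h.py <<'E'
import numpy as np,cv2
def cloud(n):
    z=np.load(n+".npz");d=z["d"];v,u=np.mgrid[:400,:640]
    c=np.stack([(u-z["cx"])/z["fx"]*d,(v-z["cy"])/z["fy"]*d,d],-1)
    return z["p"],(c-z["t"])@z["R"],d
E
python3 - <<'E'
from h import *
p,X,d=cloud("scene")
for q in[(357,160),(371,133),(371,145),(345,176),(380,150),(237,257),(287,278),(262,262),(245,243)]:print(q,X[q[1],q[0]].round(3))
a=cv2.resize(p[115:195,310:410],None,fx=4,fy=4,interpolation=2);b=cv2.resize(p[225:325,215:355],None,fx=4,fy=4,interpolation=2)
o=np.zeros((400,400,3),np.uint8);o[:320]=a
p2,_,_=cloud("side");
cv2.imwrite("pics/c1.png",cv2.resize(np.hstack([o,cv2.resize(b,(400,286)) if 0 else b[:400,:400]]),None,fx=1,fy=1)[:,:,::-1])
# tray by grey cloud at height
for n,(u0,u1,v0,v1) in dict(scene=(310,410,115,200),side=(280,345,120,190)).items():
    p,X,d=cloud(n);R=X[v0:v1,u0:u1].reshape(-1,3)
    m=(abs(R[:,2]-.022)<.004)
    r=cv2.minAreaRect(R[m,:2].astype(np.float32)*1000);print(n,m.sum(),r,np.median(R[m],0))
    t=R[(R[:,2]>.07)&(R[:,2]<.13)];print(len(t));print(t[np.argsort(t[:,1])].round(3)[::max(1,len(t)//25)])
for n,(u0,u1,v0,v1) in dict(scene=(215,355,230,325),side=(295,425,225,300)).items():
    p,X,d=cloud(n);R=X[v0:v1,u0:u1].reshape(-1,3);C=p[v0:v1,u0:u1].reshape(-1,3).astype(int)
    m=(R[:,2]>.012)&(R[:,2]<.04);print(n,cv2.minAreaRect(R[m,:2].astype(np.float32)*1000))
    l=m&(C[:,0]>150)&(C[:,0]-C[:,2]>50);print("leather z",np.percentile(R[l,2],[10,50,90]),"plate z",np.median(R[m&(C[:,0]<130),2]), cv2.minAreaRect(R[l,:2].astype(np.float32)*1000))
    w=m&(C.min(1)>130)&(C[:,0]-C[:,2]<50);print(R[w].round(3))
E
```

```text
(357, 160) [0.496 0.206 0.075]
(371, 133) [0.474 0.293 0.101]
(371, 145) [0.487 0.281 0.071]
(345, 176) [0.48  0.179 0.017]
(380, 150) [0.494 0.322 0.023]
(237, 257) [ 0.453 -0.211  0.017]
(287, 278) [ 0.589 -0.17   0.022]
(262, 262) [ 0.514 -0.182  0.026]
(245, 243) [ 0.438 -0.169  0.018]
scene 623 ((458.919921875, 268.2911682128906), (298.6883850097656, 320.8023681640625), 38.3109130859375) [0.48156726 0.23281723 0.02194433]
254
[[0.49  0.2   0.087]
 [0.488 0.202 0.088]
 [0.483 0.203 0.095]
 [0.492 0.204 0.098]
 [0.502 0.206 0.095]
 [0.476 0.208 0.087]
 [0.481 0.209 0.097]
 [0.497 0.212 0.09 ]
 [0.491 0.214 0.097]
 [0.481 0.218 0.098]
 [0.493 0.22  0.097]
 [0.497 0.225 0.093]
 [0.474 0.273 0.08 ]
 [0.472 0.275 0.081]
 [0.48  0.275 0.102]
 [0.485 0.277 0.081]
 [0.483 0.278 0.094]
 [0.483 0.279 0.086]
 [0.487 0.28  0.099]
 [0.485 0.284 0.091]
 [0.485 0.287 0.105]
 [0.483 0.292 0.092]
 [0.479 0.295 0.104]
 [0.483 0.3   0.102]
 [0.482 0.302 0.096]
 [0.477 0.308 0.1  ]]
side 387 ((487.655029296875, 268.9060363769531), (345.0928039550781, 212.5421600341797), 80.8648452758789) [0.46776888
[... 4931 characters left out ...]
34]
 [ 0.456 -0.194  0.035]
 [ 0.459 -0.188  0.025]
 [ 0.44  -0.191  0.017]
 [ 0.443 -0.193  0.019]
 [ 0.445 -0.193  0.019]
 [ 0.432 -0.194  0.019]
 [ 0.434 -0.194  0.018]
 [ 0.437 -0.195  0.019]
 [ 0.44  -0.195  0.019]
 [ 0.511 -0.206  0.024]
 [ 0.513 -0.208  0.026]
 [ 0.506 -0.217  0.039]
 [ 0.509 -0.216  0.036]
 [ 0.511 -0.217  0.038]
 [ 0.516 -0.209  0.022]
 [ 0.506 -0.217  0.034]
 [ 0.509 -0.218  0.035]
 [ 0.511 -0.219  0.036]
 [ 0.515 -0.213  0.025]
 [ 0.506 -0.219  0.032]
 [ 0.509 -0.22   0.033]
 [ 0.511 -0.221  0.034]
 [ 0.515 -0.214  0.022]
 [ 0.499 -0.23   0.021]
 [ 0.499 -0.231  0.018]
 [ 0.502 -0.231  0.018]
 [ 0.501 -0.235  0.019]
 [ 0.501 -0.237  0.019]
 [ 0.503 -0.241  0.019]]
```

View pics/c1.png

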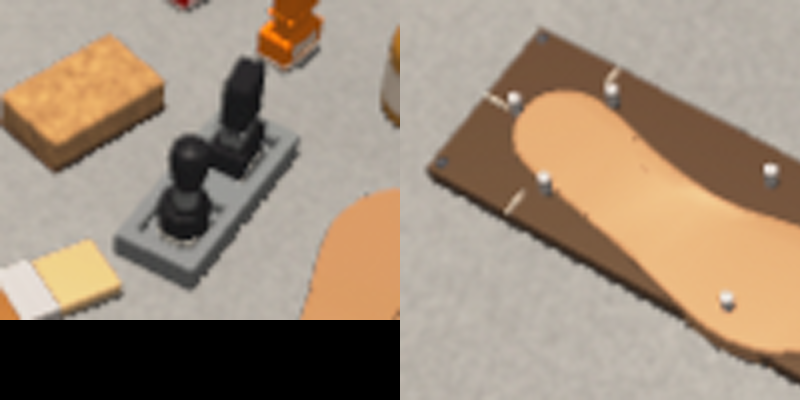

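The left crop shows the rectangular stamp in the tray's +y well, at about (0.475, 0.292) with yaw about 0.16. The right crop shows the heel with its three white lines, which meet at about (0.491, -0.1835) with yaw about 0.2. I'll stop over the heel for a close look and then go on to the stamp.

```bash
cat > plan.py <<'E'
import sys,numpy as np
from scipy.spatial.transform import Rotation as Ro
from workcell import status
def plan(x,y,z,yaw,open_,n=None,vmax=.036):
    """rows to take the TCP from its measured pose to x y z, tool x at yaw, pointing down"""
    s=status.read_state();p=np.array(s["eef_pos"]);R=Ro.from_rotvec(s["eef_rot"])
    T=Ro.from_matrix(np.array([[np.cos(yaw),np.sin(yaw),0],[np.sin(yaw),-np.cos(yaw),0],[0,0,-1]]))
    w=(R.inv()*T).as_rotvec();D=np.array([x,y,z])-p
    n=n or int(max(1,np.ceil(np.linalg.norm(D)/vmax),np.ceil(abs(w).max()/.115)))
    rows=[]
    for k in range(n):
        sh=R.inv().apply(D/n);rows.append(" ".join(f"{v:.4f}" for v in (*(w/n),*sh))+f" {open_}")
        R=R*Ro.from_rotvec(w/n)
    for i in range(0,n,8):print("; ".join(rows[i:i+8]))
    print("pos",p.round(4),"rot err",w.round(4),"D",D.round(4),"F",np.round(s["wrist_force"],2))
if __name__=="__main__":
    a=[float(v) for v in sys.argv[1:]];plan(*a[:5],n=int(a[5]) if len(a)>5 else None)
E
python3 plan.py 0.491 -0.1835 0.25 1.77 0.0854
```

```text
-0.0001 -0.0001 -0.0913 0.0258 -0.0219 0.0002 0.0854; -0.0001 -0.0001 -0.0913 0.0276 -0.0195 0.0002 0.0854; -0.0001 -0.0001 -0.0913 0.0293 -0.0169 0.0002 0.0854; -0.0001 -0.0001 -0.0913 0.0307 -0.0141 0.0002 0.0854; -0.0001 -0.0001 -0.0913 0.0319 -0.0113 0.0002 0.0854; -0.0001 -0.0001 -0.0913 0.0328 -0.0083 0.0002 0.0854; -0.0001 -0.0001 -0.0913 0.0334 -0.0053 0.0002 0.0854; -0.0001 -0.0001 -0.0913 0.0337 -0.0022 0.0002 0.0854
-0.0001 -0.0001 -0.0913 0.0338 0.0009 0.0002 0.0854; -0.0001 -0.0001 -0.0913 0.0336 0.0039 0.0002 0.0854; -0.0001 -0.0001 -0.0913 0.0331 0.0070 0.0002 0.0854; -0.0001 -0.0001 -0.0913 0.0323 0.0100 0.0002 0.0854; -0.0001 -0.0001 -0.0913 0.0313 0.0129 0.0001 0.0854; -0.0001 -0.0001 -0.0913 0.0299 0.0157 0.0001 0.0854; -0.0001 -0.0001 -0.0913 0.0284 0.0183 0.0001 0.0854; -0.0001 -0.0001 -0.0913 0.0266 0.0209 0.0001 0.0854
pos [ 0.205  -0.6426  0.2524] rot err [-1.5000e-03 -1.2000e-03 -1.4612e+00] D [ 0.286   0.4591 -0.0024] F [-0.3  -1.06 -0.1 ]
```

Call:
apply_moves(series="0 0 -0.091 0.026 -0.022 0 0.0854; 0 0 -0.091 0.0275 -0.0195 0 0.0854; 0 0 -0.091 0.029 -0.017 0 0.0854; 0 0 -0.091 0.031 -0.014 0 0.0854; 0 0 -0.091 0.032 -0.0115 0 0.0854; 0 0 -0.091 0.033 -0.0085 0 0.0854; 0 0 -0.091 0.0335 -0.0055 0 0.0854; 0 0 -0.091 0.034 -0.002 0 0.0854")

```text
clock: 0.77
eef_pos: [0.349, -0.4109, 0.253]
eef_rot: [-2.725, -1.562, 0.0]
wrist_force: [0.6, -0.1, 0.1]
opening: 1.001
grasp_force: 0.0
```

Call:
apply_moves(series="0 0 -0.091 0.034 0.001 0 0.0854; 0 0 -0.091 0.0335 0.004 0 0.0854; 0 0 -0.091 0.033 0.007 0 0.0854; 0 0 -0.091 0.0325 0.01 0 0.0854; 0 0 -0.091 0.031 0.013 0 0.0854; 0 0 -0.091 0.030 0.0155 0 0.0854; 0 0 -0.091 0.028 0.018 0 0.0854; 0 0 -0.091 0.0265 0.021 0 0.0854")

```text
clock: 1.43
eef_pos: [0.4927, -0.1828, 0.2531]
eef_rot: [-1.991, -2.43, 0.001]
wrist_force: [0.1, 0.6, 0.6]
opening: 1.001
grasp_force: 0.0
```

Call:
apply_moves(series="0 0 0 0 0 0 0.0854; 0 0 0 0 0 0 0.0854; 0 0 0 0 0 0 0.0854")

```text
clock: 1.68
eef_pos: [0.492, -0.1848, 0.2529]
eef_rot: [-1.997, -2.425, 0.002]
wrist_force: [0.9, -0.2, 0.2]
opening: 0.998
grasp_force: 0.0
```

```bash
cat > wr.py <<'E'
import sys,numpy as np,cv2
from workcell import imaging
n=sys.argv[1]
c=imaging.camera_params("wrist");p,d=imaging.grab_frame("wrist")
np.savez(n+".npz",p=p,d=d,**c);cv2.imwrite(f"pics/{n}.png",p[:,:,::-1])
print("cam at",(-c["R"].T@c["t"]).round(3),c["fx"],c["fy"])
E
python3 wr.py w1; python3 plan.py 0.475 0.292 0.25 1.73 0.0854
```

```text
cam at [ 0.48  -0.121  0.374] 309.70691628693146 309.70691628693146
-0.0001 0.0000 0.0023 0.0337 0.0053 0.0002 0.0854; -0.0001 0.0000 0.0023 0.0337 0.0052 0.0002 0.0854; -0.0001 0.0000 0.0023 0.0337 0.0052 0.0002 0.0854; -0.0001 0.0000 0.0023 0.0337 0.0051 0.0002 0.0854; -0.0001 0.0000 0.0023 0.0338 0.0050 0.0002 0.0854; -0.0001 0.0000 0.0023 0.0338 0.0049 0.0002 0.0854; -0.0001 0.0000 0.0023 0.0338 0.0049 0.0002 0.0854; -0.0001 0.0000 0.0023 0.0338 0.0048 0.0002 0.0854
-0.0001 0.0000 0.0023 0.0338 0.0047 0.0002 0.0854; -0.0001 0.0000 0.0023 0.0338 0.0046 0.0002 0.0854; -0.0001 0.0000 0.0023 0.0338 0.0045 0.0002 0.0854; -0.0001 0.0000 0.0023 0.0338 0.0045 0.0002 0.0854; -0.0001 0.0000 0.0023 0.0338 0.0044 0.0002 0.0854; -0.0001 0.0000 0.0023 0.0338 0.0043 0.0002 0.0854
pos [ 0.4917 -0.1854  0.2529] rot err [-0.0012  0.0002  0.0324] D [-0.0167  0.4774 -0.0029] F [-0.1  -0.16 -0.28]
```

View pics/w1.png

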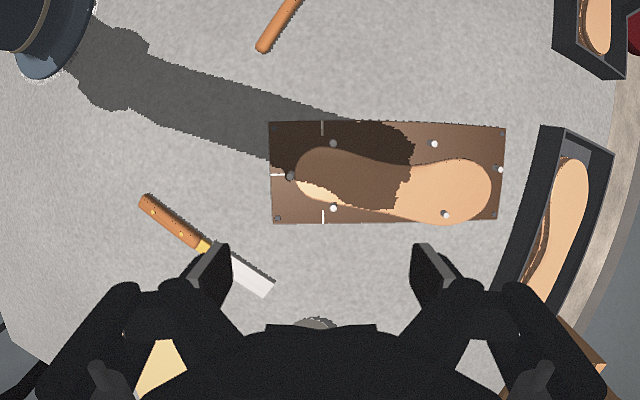

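The wrist view shows the jig square in the picture. The white lines are at (322,128), (323,217) and (278,175), and their crossing, the middle of the heel, is near (322,174).

```bash
cat >> h.py <<'E'
def ray(z,u,v):
    a=np.stack([(np.asarray(u,float)-z["cx"])/z["fx"],(np.asarray(v,float)-z["cy"])/z["fy"]],-1);r=np.linalg.norm(a,axis=-1,keepdims=True)
    return np.concatenate([a*np.sinc(r/np.pi)/np.sinc(0)*1.0,np.cos(r)],-1)  # sin(r)/r * a
def onplane(z,u,v,h):
    C=-z["R"].T@z["t"];D=ray(z,u,v)@z["R"];return C+D*((h-C[2])/D[...,2:])
def wcloud(z):
    v,u=np.mgrid[:400,:640];r=ray(z,u,v);return (r/r[...,2:]*z["d"][...,None]-z["t"])@z["R"]
E
python3 - <<'E'
from h import *
z=np.load("w1.npz");p=z["p"].astype(int);L={}
for n,(u0,u1,v0,v1) in dict(up=(316,328,120,138),lo=(316,330,208,225),be=(268,287,168,182)).items():
    q=p[v0:v1,u0:u1];m=(q.min(2)>(110 if n!="up" else 70))
    V,U=np.nonzero(m);W=onplane(z,U+u0,V+v0,.018)[:,:2];L[n]=W
    print(n,m.sum(),W.mean(0).round(4),W.min(0).round(4),W.max(0).round(4), (U.mean()+u0,V.mean()+v0))
a,b=L["up"].mean(0),L["lo"].mean(0);y=(a-b)/np.linalg.norm(a-b);yaw=np.arctan2(-y[0],y[1]);x=np.array([y[1],-y[0]])
c=L["be"].mean(0);t=(c-b)@y;print("yaw",yaw,"heel",b+y*t,"mid",(a+b)/2)
X=wcloud(z);print("leather",[np.median(X[r:r+8,c0:c0+8,2]).round(4) for r,c0 in((170,310),(165,325),(180,322),(190,440))],"plate",np.median(X[195:205,285:300,2]),"table",np.median(X[240:260,320:350,2]))
E
```

```text
up 44 [ 0.4833 -0.1308] [ 0.4752 -0.1393] [ 0.4861 -0.122 ] (np.float64(321.75), np.float64(127.61363636363636))
lo 54 [ 0.5054 -0.2378] [ 0.4984 -0.2456] [ 0.5142 -0.2226] (np.float64(322.7037037037037), np.float64(219.05555555555554))
be 162 [ 0.44   -0.1942] [ 0.4304 -0.2039] [ 0.454 -0.186] (np.float64(275.1666666666667), np.float64(174.09259259259258))
yaw 0.20385239664018268 heel [ 0.49408754 -0.18297607] mid [ 0.49436812 -0.18433335]
leather [np.float64(0.0236), np.float64(0.0236), np.float64(0.0236), np.float64(0.0238)] plate 0.01786977943723838 table -8.620788890196992e-05
```

Call:
apply_moves(series="0 0 0.0025 0.0337 0.005 0 0.0854; 0 0 0.0025 0.0337 0.005 0 0.0854; 0 0 0.0025 0.0337 0.005 0 0.0854; 0 0 0.0025 0.0337 0.005 0 0.0854; 0 0 0.0025 0.0337 0.005 0 0.0854; 0 0 0.0025 0.0337 0.005 0 0.0854; 0 0 0.0025 0.0337 0.005 0 0.0854")

```text
clock: 2.32
eef_pos: [0.4829, 0.0537, 0.2533]
eef_rot: [2.022, 2.404, -0.001]
wrist_force: [0.8, 0.7, 0.3]
opening: 1.002
grasp_force: 0.0
```

Call:
apply_moves(series="0 0 0.0025 0.0337 0.005 0 0.0854; 0 0 0.0025 0.0337 0.0045 0 0.0854; 0 0 0.0025 0.0337 0.0045 0 0.0854; 0 0 0 0.0337 0.0045 0 0.0854; 0 0 0 0.02 0.003 0 0.0854; 0 0 0 0.005 0 0 0.0854; 0 0 0 0 0 0 0.0854; 0 0 0 0 0 0 0.0854")

```text
clock: 2.98
eef_pos: [0.4774, 0.2132, 0.2529]
eef_rot: [2.029, 2.398, -0.002]
wrist_force: [0.2, -0.0, -0.2]
opening: 1.0
grasp_force: 0.0
```

```bash
python3 wr.py w2; python3 plan.py 0.475 0.292 0.25 1.73 0.0854
```

```text
cam at [0.468 0.278 0.374] 309.70691628693146 309.70691628693146
-0.0002 0.0006 0.0021 0.0262 0.0035 0.0009 0.0854; -0.0002 0.0006 0.0021 0.0262 0.0034 0.0009 0.0854; -0.0002 0.0006 0.0021 0.0262 0.0034 0.0010 0.0854
pos [0.4776 0.2128 0.2529] rot err [-0.0006  0.0017  0.0062] D [-0.0026  0.0792 -0.0029] F [ 1.24  0.02 -0.03]
```

View pics/w2.png

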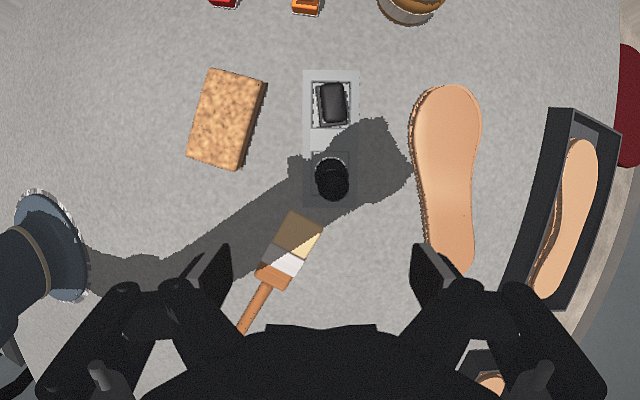

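The wrist view shows the tray. The rectangular handle top is at (332,102) in the upper (+y) well, and the round knob is at (332,178). The handle looks turned a few degrees relative to the tray.

Run:
```python
from h import *
z=np.load("w2.npz");X=wcloud(z);p=z["p"].astype(int)
def rect(m,l):
    r=cv2.minAreaRect((X[m][:,:2]*1000).astype(np.float32));print(l,m.sum(),np.round(r[0],1),np.round(r[1],1),round(np.deg2rad(r[2]),3),"medz",np.median(X[m][:,2]).round(4));return r
b=np.zeros((400,640),bool);b[70:140,300:360]=1
rect(b&(abs(X[...,2]-.102)<.005),"handle top")
rect(b&(abs(X[...,2]-.040)<.004)&(p.max(2)<90),"skirt top")
b2=np.zeros((400,640),bool);b2[60:225,290:370]=1
rect(b2&(abs(X[...,2]-.022)<.003),"tray top")
V,U=np.nonzero(b2&(abs(X[...,2]-.022)<.003));Y=onplane(z,U,V,.022)[:,:2]
print(cv2.minAreaRect((Y*1000).astype(np.float32)))
b3=np.zeros((400,640),bool);b3[150:205,310:355]=1
rect(b3&(X[...,2]>.09),"knob")
z=np.load("w1.npz");p=z["p"].astype(int)
for n,(u0,u1,v0,v1) in dict(up=(316,328,121,137),lo=(316,330,207,225),be=(266,287,170,182)).items():print(n);print(p[v0:v1,u0:u1].min(2))
```

```text
handle top 957 [475.6 293.5] [22.1 36. ] 0.248 medz 0.1015
skirt top 136 [475.8 293. ] [29.2 45.3] 0.28 medz 0.0397
tray top 4333 [482.1 255.5] [ 64.4 160. ] 0.163 medz 0.022
((482.0752258300781, 255.68963623046875), (64.28665924072266, 159.6884307861328), 9.385648727416992)
knob 699 [486.2 241.5] [27.2 76.5] 0.136 medz 0.097
up
[[ 35  32  34  30  35 124 107  69  29  40  39  39]
 [ 41  40  53  46  41 126 107  68  41  34  44  37]
 [ 43  45  41  42  37 127 109  70  41  40  54  46]
 [ 45  48  42  36  42 127 101  67  38  47  41  39]
 [ 40  42  42  41  33 127 105  71  35  41  40  49]
 [ 46  43  49  42  43 125 107  72  36  42  49  46]
 [ 44  44  44  41  44 125 108  74  38  42  42  41]
 [ 47  37  51  42  45 121 107  74  29  44  40  47]
 [ 44  40  46  36  38  97  97  71  37  39  42  49]
 [ 44  47  46  43  40  97  97  76  35  47  41  42]
 [ 48  45  36  36  42  96 102  73  27  43  43  47]
 [ 49  46  48  38  43  91 103  75  35  46  41  44]
 [ 39  43  49  38  43  95 102  72  39  48  42  44]
 [ 43  38  46  38  40  97 102  72  41  40  40  38]
 [ 47  42  39  40  40  89  94  69  40  41  41  39]
 [ 4
[... 1485 characters left out ...]
2 138 225 255 255 255 255 255 255 255 255 255 255 255 255 255
  255  45  25]
 [169 166 180 139 171 225 246 240 241 241 215 194 188 198 197 192 183 190
  172  31  43]
 [173 176 180 163 107  81  96  96  97  94  94  98  97 100 100  94 100 103
   93  27  65]
 [179 178 178 186 128  88 109 111 104 111 106 111 112 108 114 111 108 113
   95  39  73]
 [183 178 179 183 124  88 118 112 110 115 108 113 110 110 112 107 112 116
   99  51  47]
 [178 176 179 185 133  93 113 115 105 111 111 114 109 109 109 108 114 112
  116 108  23]
 [180 180 180 191 126  88 112 113 109 109 108 106 109 112 105 112 110 111
  111 111 107]
 [180 181 185 192 126  83 109 112 113 111 111 111 114 110 110 106 108 110
  109 108 115]]
```

```bash
python3 - <<'E'
from h import *
z=np.load("w1.npz")
a,b,c=[onplane(z,*q,.018)[:2] for q in((321.7,128),(322.55,216.5),(277,174.35))]
y=(a-b)/np.linalg.norm(a-b);print("yaw",np.arctan2(-y[0],y[1]),"heel",b+y*((c-b)@y),"mid",(a+b)/2)
E
python3 plan.py 0.4756 0.2935 0.19 1.82 0.0854 4
```

```text
yaw 0.20299119883288685 heel [ 0.49405977 -0.18337601] mid [ 0.49397413 -0.18295994]
-0.0002 0.0004 -0.0210 0.0200 0.0028 0.0157 0.0854; -0.0002 0.0004 -0.0210 0.0199 0.0033 0.0157 0.0854; -0.0002 0.0004 -0.0210 0.0199 0.0037 0.0157 0.0854; -0.0002 0.0004 -0.0210 0.0198 0.0041 0.0157 0.0854
pos [0.4776 0.2128 0.2529] rot err [-0.0007  0.0017 -0.0838] D [-0.002   0.0807 -0.0629] F [ 1.24  0.02 -0.03]
```

Call:
apply_moves(series="0 0 -0.021 0.02 0.003 0.0155 0.0854; 0 0 -0.021 0.02 0.0035 0.0155 0.0854; 0 0 -0.021 0.02 0.0035 0.0155 0.0854; 0 0 -0.021 0.02 0.004 0.0155 0.0854; 0 0 0 0 0 0 0.0854; 0 0 0 0 0 0 0.0854")

```text
clock: 3.53
eef_pos: [0.4749, 0.295, 0.1904]
eef_rot: [-1.925, -2.483, 0.004]
wrist_force: [0.5, 0.1, 0.8]
opening: 1.002
grasp_force: 0.0
```

```bash
python3 plan.py 0.4756 0.2935 0.083 1.82 0.0854 7;python3 wr.py w3
python3 - <<'E'
from h import *
z=np.load("w3.npz");X=wcloud(z)
m=(abs(X[...,2]-.102)<.005)&(abs(X[...,0]-.476)<.03)&(abs(X[...,1]-.2935)<.03)
r=cv2.minAreaRect((X[m][:,:2]*1000).astype(np.float32));print(r,m.sum())
E
```

```text
-0.0003 0.0002 0.0004 -0.0002 0.0001 0.0153 0.0854; -0.0003 0.0002 0.0004 -0.0002 0.0001 0.0153 0.0854; -0.0003 0.0002 0.0004 -0.0002 0.0001 0.0153 0.0854; -0.0003 0.0002 0.0004 -0.0002 0.0001 0.0153 0.0854; -0.0003 0.0002 0.0004 -0.0002 0.0001 0.0153 0.0854; -0.0003 0.0002 0.0004 -0.0002 0.0001 0.0153 0.0854; -0.0003 0.0002 0.0004 -0.0002 0.0000 0.0153 0.0854
pos [0.4749 0.295  0.1904] rot err [-0.0021  0.0013  0.0026] D [ 0.0007 -0.0015 -0.1074] F [0.5  0.09 0.79]
cam at [0.46  0.358 0.311] 309.70691628693146 309.70691628693146
((475.3653869628906, 293.53607177734375), (21.766172409057617, 35.519248962402344), 15.049328804016113) 1383
```

Call:
apply_moves(series="-0.0003 0 0 -0.0002 0 0.0155 0.0854; -0.0003 0 0 -0.0002 0 0.0155 0.0854; -0.0003 0 0 -0.0002 0 0.0155 0.0854; -0.0003 0 0 -0.0002 0 0.0155 0.0854; -0.0003 0 0 -0.0002 0 0.0155 0.0854; -0.0003 0 0 -0.0002 0 0.0155 0.0854; 0 0 -0.003 -0.0002 0 0.0145 0.0854; 0 0 0 0 0 0 0.0854")

```text
clock: 4.25
eef_pos: [0.4755, 0.2916, 0.0822]
eef_rot: [1.923, 2.482, -0.005]
wrist_force: [0.2, -0.7, -0.4]
opening: 0.997
grasp_force: 0.0
```

Call:
apply_moves(series="0 0 0 0 0 0 0.016; 0 0 0 0 0 0 0.016; 0 0 0 0 0 0 0.016; 0 0 0 0 0 0 0.016; 0 0 0 0 0 0 0.016; 0 0 0 0 0 0 0.016; 0 0 0 0 0 0 0.016; 0 0 0 0 0 0 0.016", newtons=60)

```text
clock: 4.92
eef_pos: [0.4756, 0.2952, 0.0843]
eef_rot: [1.919, 2.485, 0.003]
wrist_force: [-0.1, -0.8, 3.0]
opening: 0.252
grasp_force: 62.8
```

Call:
apply_moves(series="0 0 0 0 0 0 0.01; 0 0 0 0 0 0 0.01; 0 0 0 0 0 0 0.01; 0 0 0 0 0 0 0.01; 0 0 0 0 0 0 0.01; 0 0 0 0 0 0 0.01")

```text
clock: 5.42
eef_pos: [0.4756, 0.2952, 0.0839]
eef_rot: [1.919, 2.486, 0.003]
wrist_force: [2.5, -1.0, 4.7]
opening: 0.252
grasp_force: 62.9
```

```bash
python3 plan.py 0.4756 0.2935 0.083 1.827 0.01 1
```

```text
0.0026 -0.0001 -0.0002 -0.0017 -0.0004 0.0009 0.01
pos [0.4756 0.2952 0.0839] rot err [ 0.0026 -0.0001 -0.0002] D [ 0.     -0.0017 -0.0009] F [ 2.55 -1.02  4.67]
```

Call:
apply_moves(series="0 0 0 0 0 -0.004 0.01; 0 0 0 0 0 -0.008 0.01; 0 0 0 0 0 -0.016 0.01; 0 0 0 0 0 -0.02 0.01; 0 0 0 0 0 -0.025 0.01; 0 0 0 0 0 -0.015 0.01; 0 0 0 0 0 0 0.01; 0 0 0 0 0 0 0.01")

```text
clock: 6.08
eef_pos: [0.4748, 0.295, 0.1722]
eef_rot: [1.919, 2.486, 0.003]
wrist_force: [0.1, -0.2, -2.2]
opening: 0.247
grasp_force: 62.3
```

```bash
python3 plan.py 0.494 -0.1815 0.16 1.773 0.01; python3 wr.py w4;python3 - <<'E'
from workcell import imaging
import cv2,numpy as np
for n in("scene","side"):
    p,d=imaging.grab_frame(n);np.savez(f"{n}2.npz",p=p,d=d,**imaging.camera_params(n))
    if n=="side": b=p
    else: a=p
from h import *
w=np.load("w4.npz")["p"]
o=np.hstack([cv2.resize(a[85:205,310:430],(400,400)),cv2.resize(b[90:210,260:380],(400,400))])
cv2.imwrite("pics/held.png",o[:,:,::-1])
E
```

```text
0.0002 0.0000 0.0039 -0.0333 -0.0073 0.0009 0.01; 0.0002 0.0000 0.0039 -0.0333 -0.0072 0.0009 0.01; 0.0002 0.0000 0.0039 -0.0333 -0.0070 0.0009 0.01; 0.0002 0.0000 0.0039 -0.0334 -0.0069 0.0009 0.01; 0.0002 0.0000 0.0039 -0.0334 -0.0068 0.0009 0.01; 0.0002 0.0000 0.0039 -0.0334 -0.0067 0.0009 0.01; 0.0002 0.0000 0.0039 -0.0334 -0.0065 0.0009 0.01; 0.0002 0.0000 0.0039 -0.0335 -0.0064 0.0009 0.01
0.0002 0.0000 0.0039 -0.0335 -0.0063 0.0009 0.01; 0.0002 0.0000 0.0039 -0.0335 -0.0061 0.0009 0.01; 0.0002 0.0000 0.0039 -0.0335 -0.0060 0.0009 0.01; 0.0002 0.0000 0.0039 -0.0336 -0.0059 0.0009 0.01; 0.0002 0.0000 0.0039 -0.0336 -0.0058 0.0009 0.01; 0.0002 0.0000 0.0039 -0.0336 -0.0056 0.0009 0.01
pos [0.4748 0.295  0.1722] rot err [0.0024 0.0001 0.0539] D [ 0.0192 -0.4765 -0.0122] F [ 0.11 -0.16 -2.19]
cam at [0.459 0.358 0.293] 309.70691628693146 309.70691628693146
```

View pics/held.png

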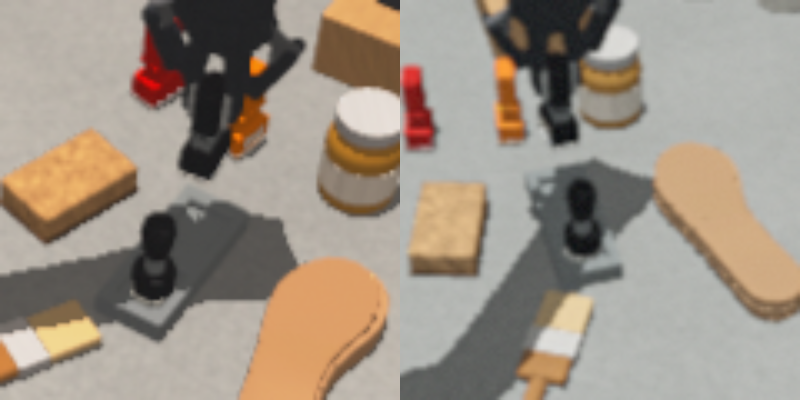

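The stamp is held upright above the tray. The straight path would graze the round stamp, whose top is at z = 0.10, so I'll rise first.

Call:
apply_moves(series="0 0 0 0 0 -0.025 0.01; 0 0 0 0 0 -0.03 0.01; 0 0 0.004 -0.025 -0.007 -0.005 0.01; 0 0 0.004 -0.0334 -0.007 0 0.01; 0 0 0.004 -0.0334 -0.007 0 0.01; 0 0 0.004 -0.0334 -0.007 0 0.01; 0 0 0.004 -0.0334 -0.007 0 0.01; 0 0 0.004 -0.0334 -0.0065 0 0.01")

```text
clock: 6.9
eef_pos: [0.4804, 0.0968, 0.2306]
eef_rot: [-1.949, -2.463, 0.001]
wrist_force: [0.7, -0.9, -1.4]
opening: 0.252
grasp_force: 62.5
```

Call:
apply_moves(series="0 0 0.004 -0.0334 -0.0065 0 0.01; 0 0 0.004 -0.0334 -0.0065 0 0.01; 0 0 0.004 -0.0334 -0.006 0 0.01; 0 0 0.004 -0.0334 -0.006 0.005 0.01; 0 0 0.004 -0.0334 -0.006 0.01 0.01; 0 0 0.004 -0.0334 -0.006 0.01 0.01; 0 0 0.004 -0.0334 -0.006 0.01 0.01; 0 0 0 -0.025 -0.004 0.01 0.01")

```text
clock: 7.57
eef_pos: [0.4905, -0.1673, 0.1849]
eef_rot: [-1.987, -2.433, 0.0]
wrist_force: [-0.2, -0.0, -0.5]
opening: 0.25
grasp_force: 62.5
```

Call:
apply_moves(series="0 0 0 -0.012 -0.002 0.01 0.01; 0 0 0 0 0 0 0.01; 0 0 0 0 0 0 0.01; 0 0 0 0 0 0 0.01")

```text
clock: 7.9
eef_pos: [0.4924, -0.1739, 0.1766]
eef_rot: [1.98, 2.439, 0.004]
wrist_force: [0.2, -0.1, -0.1]
opening: 0.252
grasp_force: 62.4
```

```bash
python3 plan.py 0.494 -0.1815 0.13 1.773 0.01
```

```text
0.0010 -0.0007 0.0024 -0.0039 -0.0001 0.0233 0.01; 0.0010 -0.0007 0.0024 -0.0039 -0.0000 0.0233 0.01
pos [ 0.4924 -0.1739  0.1766] rot err [ 0.002  -0.0014  0.0049] D [ 0.0016 -0.0076 -0.0466] F [ 0.17 -0.11 -0.13]
```

Call:
apply_moves(series="0.0005 0 0.002 -0.003 0 0.02 0.01; 0.0005 0 0.002 -0.003 0 0.02 0.01; 0.0005 0 0 -0.002 0 0.015 0.01; 0 0 0 0 0 0.005 0.01; 0 0 0 0 0 0 0.01; 0 0 0 0 0 0 0.01; 0 0 0 0 0 0 0.01")

```text
clock: 8.48
eef_pos: [0.4949, -0.1833, 0.1179]
eef_rot: [1.985, 2.432, 0.002]
wrist_force: [0.7, 0.5, -0.9]
opening: 0.254
grasp_force: 62.4
```

```bash
python3 plan.py 0.494 -0.1815 0.11 1.773 0.01
python3 - <<'E'
from workcell import imaging
import cv2,numpy as np
P=[]
from h import *
H=np.array([.494,-.183]);yaw=.203;x=np.array([np.cos(yaw),np.sin(yaw)]);y=np.array([-x[1],x[0]])
for n in("scene","side"):
    p,d=imaging.grab_frame(n);c=imaging.camera_params(n);np.savez(f"{n}3.npz",p=p,d=d,**c)
    z=dict(c);proj=lambda w:(lambda q:(q[0]/q[2]*c["fx"]+c["cx"],q[1]/q[2]*c["fy"]+c["cy"]))(c["R"]@np.array(w)+c["t"])
    u,v=proj((*H,.06));u,v=int(u),int(v)
    _,X,_=cloud(n+"3");R=X[v-50:v+50,u-50:u+50].reshape(-1,3);C=p[v-50:v+50,u-50:u+50].reshape(-1,3).astype(int)
    L=np.c_[(R[:,:2]-H)@x,(R[:,:2]-H)@y,R[:,2]]
    m=(C.max(1)<95)&(L[:,2]>.045)&(L[:,2]<.08)&(abs(L[:,0])<.04)&(abs(L[:,1])<.04)
    q=L[m];print(n,m.sum(),"skirt in heel frame min",np.percentile(q,2,axis=0).round(4),"max",np.percentile(q,98,axis=0).round(4))
    P.append(cv2.resize(p[v-50:v+50,u-50:u+50],(400,400),interpolation=cv2.INTER_CUBIC))
cv2.imwrite("pics/over.png",np.hstack(P)[:,:,::-1])
E
```

```text
0.0025 0.0009 -0.0008 0.0020 -0.0005 0.0079 0.01
pos [ 0.4949 -0.1833  0.1179] rot err [ 0.0025  0.0009 -0.0008] D [-0.0009  0.0018 -0.0079] F [ 0.69  0.45 -0.92]
scene 185 skirt in heel frame min [-0.0134 -0.0267  0.0527] max [0.0152 0.0184 0.0783]
side 110 skirt in heel frame min [-0.0168 -0.0262  0.0569] max [0.0116 0.0099 0.0778]
```

View pics/over.png

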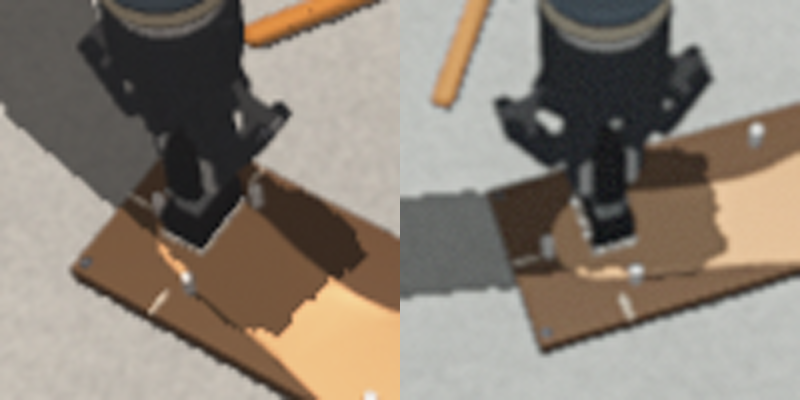

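The crops show the skirt hovering square over the heel. It is about 3 mm low along the heel's y, so I'll shift it and go down.

Call:
apply_moves(series="0.0025 0 0 0.0026 -0.0005 0 0.01; 0 0 0 0 0 0.005 0.01; 0 0 0 0 0 0.005 0.01; 0 0 0 0 0 0.004 0.01; 0 0 0 0 0 0.002 0.01; 0 0 0 0 0 0 0.01; 0 0 0 0 0 0 0.01; 0 0 0 0 0 0 0.01")

```text
clock: 9.25
eef_pos: [0.4929, -0.1817, 0.1006]
eef_rot: [-1.988, -2.431, 0.002]
wrist_force: [0.3, -0.3, -1.0]
opening: 0.252
grasp_force: 62.4
```

```bash
python3 plan.py 0.494 -0.1807 0.096 1.773 0.01 1
```

```text
-0.0021 -0.0001 -0.0022 0.0007 0.0013 0.0046 0.01
pos [ 0.4929 -0.1817  0.1006] rot err [-0.0021 -0.0001 -0.0022] D [ 0.0011  0.001  -0.0046] F [ 0.34 -0.27 -0.96]
```

Call:
apply_moves(series="0 0 0 0.0006 0.0006 0.0005 0.01; 0 0 0 0 0 0.0007 0.01; 0 0 0 0 0 0.0007 0.01; 0 0 0 0 0 0.0007 0.01; 0 0 0 0 0 0 0.01; 0 0 0 0 0 0 0.01")

```text
clock: 9.75
eef_pos: [0.4932, -0.181, 0.098]
eef_rot: [-1.988, -2.431, 0.003]
wrist_force: [-0.1, 0.3, -1.3]
opening: 0.251
grasp_force: 62.4
```

Call:
apply_moves(series="0 0 0 0 0 0.0005 0.01; 0 0 0 0 0 0.0005 0.01; 0 0 0 0 0 0 0.01; 0 0 0 0 0 0 0.01")

```text
clock: 10.08
eef_pos: [0.4933, -0.181, 0.097]
eef_rot: [-1.988, -2.431, 0.003]
wrist_force: [0.5, 0.5, -1.0]
opening: 0.251
grasp_force: 62.4
```

Call:
apply_moves(series="0 0 0 0 0 0.0005 0.01; 0 0 0 0 0 0.0005 0.01; 0 0 0 0 0 0 0.01; 0 0 0 0 0 0 0.01")

```text
clock: 10.42
eef_pos: [0.4934, -0.181, 0.0962]
eef_rot: [-1.988, -2.431, 0.003]
wrist_force: [0.0, -0.5, 0.0]
opening: 0.248
grasp_force: 62.6
```

Run:
```python
from workcell import imaging
from h import *
yaw=.203;x=np.array([np.cos(yaw),np.sin(yaw)]);y=np.array([-x[1],x[0]])
for n,H in(("scene",(.4935,-.184)),("side",(.491,-.1835))):
    H=np.array(H);p,d=imaging.grab_frame(n);c=imaging.camera_params(n);np.savez(f"{n}4.npz",p=p,d=d,**c)
    _,X,_=cloud(n+"4");R=X.reshape(-1,3);C=p.reshape(-1,3).astype(int)
    L=np.c_[(R[:,:2]-H)@x,(R[:,:2]-H)@y,R[:,2]]
    m=(C.max(1)<95)&(L[:,2]>.034)&(L[:,2]<.054)&(abs(L[:,0])<.027)&(abs(L[:,1])<.033)
    q=L[m];print(n,m.sum(),np.percentile(q,[1,5,95,99],axis=0).round(4).tolist())
```

```text
scene 143 [[-0.0154, -0.0225, 0.0347], [-0.0132, -0.0223, 0.0367], [0.0143, 0.0174, 0.0537], [0.0153, 0.0203, 0.0539]]
side 93 [[-0.0155, -0.0235, 0.0342], [-0.0146, -0.0228, 0.0363], [0.0126, 0.0052, 0.0534], [0.0142, 0.0116, 0.0538]]
```

Call:
apply_moves(series="0 0 0 0 0 0.0005 0.01; 0 0 0 0 0 0.0005 0.01; 0 0 0 0 0 0 0.01; 0 0 0 0 0 0 0.01")

```text
clock: 10.85
eef_pos: [0.4933, -0.181, 0.0953]
eef_rot: [-1.988, -2.431, 0.003]
wrist_force: [-0.3, 0.5, 4.3]
opening: 0.249
grasp_force: 62.8
```

The skirt edges are at about ±15 mm in x and -23 mm in y, so the stamp is centred. It has touched down, and I'll press in small steps.

Call:
apply_moves(series="0 0 0 0 0 0.0004 0.01; 0 0 0 0 0 0.0004 0.01; 0 0 0 0 0 0.0004 0.01; 0 0 0 0 0 0 0.01; 0 0 0 0 0 0 0.01")

```text
clock: 11.27
eef_pos: [0.4934, -0.181, 0.0941]
eef_rot: [-1.988, -2.431, 0.003]
wrist_force: [-1.8, 0.1, 6.2]
opening: 0.25
grasp_force: 63.1
```

Call:
apply_moves(series="0 0 0 0 0 0.0004 0.01; 0 0 0 0 0 0.0004 0.01; 0 0 0 0 0 0 0.01; 0 0 0 0 0 0 0.01")

```text
clock: 11.6
eef_pos: [0.4934, -0.181, 0.0935]
eef_rot: [-1.988, -2.431, 0.003]
wrist_force: [-1.6, 0.8, 7.6]
opening: 0.253
grasp_force: 63.2
```

Call:
apply_moves(series="0 0 0 0 0 0.0004 0.01; 0 0 0 0 0 0.0003 0.01; 0 0 0 0 0 0 0.01; 0 0 0 0 0 0 0.01")

```text
clock: 11.93
eef_pos: [0.4934, -0.181, 0.0929]
eef_rot: [-1.988, -2.431, 0.003]
wrist_force: [-2.9, 0.2, 7.2]
opening: 0.253
grasp_force: 63.3
```

Call:
apply_moves(series="0 0 0 0 0 0.0002 0.01; 0 0 0 0 0 0 0.01; 0 0 0 0 0 0 0.01")

```text
clock: 12.18
eef_pos: [0.4933, -0.181, 0.0927]
eef_rot: [-1.988, -2.431, 0.003]
wrist_force: [-2.4, 1.6, 8.4]
opening: 0.248
grasp_force: 63.4
```

Call:
apply_moves(series="0 0 0 0 0 0.0003 0.01; 0 0 0 0 0 0.0002 0.01; 0 0 0 0 0 0 0.01; 0 0 0 0 0 0 0.01")

```text
clock: 12.52
eef_pos: [0.4934, -0.181, 0.0923]
eef_rot: [-1.988, -2.431, 0.003]
wrist_force: [-2.8, -0.2, 9.8]
opening: 0.252
grasp_force: 63.5
```

Call:
apply_moves(series="0 0 0 0 0 0.0002 0.01; 0 0 0 0 0 0 0.01; 0 0 0 0 0 0 0.01")

```text
clock: 12.77
eef_pos: [0.4934, -0.181, 0.0921]
eef_rot: [-1.988, -2.431, 0.003]
wrist_force: [-1.9, 0.7, 9.4]
opening: 0.254
grasp_force: 63.5
```

Call:
apply_moves(series="0 0 0 0 0 0.0002 0.01; 0 0 0 0 0 0 0.01; 0 0 0 0 0 0 0.01")

```text
clock: 13.02
eef_pos: [0.4934, -0.181, 0.0921]
eef_rot: [-1.988, -2.431, 0.003]
wrist_force: [-3.5, 1.0, 10.3]
opening: 0.252
grasp_force: 63.8
```

Call:
apply_moves(series="0 0 0 0 0 0.0002 0.01; 0 0 0 0 0 0 0.01; 0 0 0 0 0 0 0.01")

```text
clock: 13.27
eef_pos: [0.4934, -0.181, 0.0921]
eef_rot: [-1.988, -2.431, 0.004]
wrist_force: [-3.3, 0.1, 12.5]
opening: 0.247
grasp_force: 64.0
```

The handle is fully home: z has stopped changing while the force has risen to about 12.5 N. Holding.

Call:
apply_moves(series="0 0 0 0 0 0 0.01; 0 0 0 0 0 0 0.01; 0 0 0 0 0 0 0.01; 0 0 0 0 0 0 0.01; 0 0 0 0 0 0 0.01; 0 0 0 0 0 0 0.01")

```text
clock: 13.77
eef_pos: [0.4934, -0.181, 0.0921]
eef_rot: [-1.988, -2.431, 0.004]
wrist_force: [-3.7, 0.0, 11.2]
opening: 0.245
grasp_force: 64.0
```

Call:
apply_moves(series="0 0 0 0 0 0 0.01; 0 0 0 0 0 0 0.01; 0 0 0 0 0 0 0.01; 0 0 0 0 0 0 0.01; 0 0 0 0 0 0 0.01; 0 0 0 0 0 0 0.01")

```text
clock: 14.27
eef_pos: [0.4934, -0.181, 0.092]
eef_rot: [-1.988, -2.431, 0.004]
wrist_force: [-3.7, 1.6, 12.4]
opening: 0.251
grasp_force: 64.0
```

Call:
apply_moves(series="0 0 0 0 0 -0.0006 0.01; 0 0 0 0 0 -0.0007 0.01; 0 0 0 0 0 -0.0008 0.01; 0 0 0 0 0 -0.0008 0.01; 0 0 0 0 0 -0.0008 0.01; 0 0 0 0 0 -0.0008 0.01; 0 0 0 0 0 -0.0008 0.01; 0 0 0 0 0 -0.0008 0.01")

```text
clock: 14.93
eef_pos: [0.4932, -0.1809, 0.0968]
eef_rot: [-1.987, -2.431, 0.002]
wrist_force: [0.0, 0.2, -0.7]
opening: 0.246
grasp_force: 62.6
```

Call:
apply_moves(series="0 0 0 0 0 -0.001 0.01; 0 0 0 0 0 -0.003 0.01; 0 0 0 0 0 -0.01 0.01; 0 0 0 0 0 -0.02 0.01; 0 0 0 0 0 -0.03 0.01; 0 0 0 0 0 -0.03 0.01; 0 0 0 0 0 -0.03 0.01; 0 0 0 0 0 -0.015 0.01")

```text
clock: 15.6
eef_pos: [0.4952, -0.1808, 0.2406]
eef_rot: [1.985, 2.429, 0.001]
wrist_force: [0.2, -0.3, -1.3]
opening: 0.243
grasp_force: 62.5
```

```bash
python3 plan.py 0.475 0.2965 0.2335 1.7343 0.01
```

```text
0.0002 0.0002 0.0026 0.0337 0.0054 0.0004 0.01; 0.0002 0.0002 0.0026 0.0337 0.0053 0.0004 0.01; 0.0002 0.0002 0.0026 0.0337 0.0052 0.0004 0.01; 0.0002 0.0002 0.0026 0.0337 0.0051 0.0004 0.01; 0.0002 0.0002 0.0026 0.0338 0.0050 0.0004 0.01; 0.0002 0.0002 0.0026 0.0338 0.0049 0.0004 0.01; 0.0002 0.0002 0.0026 0.0338 0.0048 0.0005 0.01; 0.0002 0.0002 0.0026 0.0338 0.0047 0.0005 0.01
0.0002 0.0002 0.0026 0.0338 0.0047 0.0005 0.01; 0.0002 0.0002 0.0026 0.0338 0.0046 0.0005 0.01; 0.0002 0.0002 0.0026 0.0338 0.0045 0.0005 0.01; 0.0002 0.0002 0.0026 0.0338 0.0044 0.0005 0.01; 0.0002 0.0002 0.0026 0.0339 0.0043 0.0005 0.01; 0.0002 0.0002 0.0026 0.0339 0.0042 0.0005 0.01
pos [ 0.4952 -0.1808  0.2406] rot err [0.0032 0.0031 0.0369] D [-0.0202  0.4773 -0.0071] F [ 0.17 -0.26 -1.26]
```

Call:
apply_moves(series="0 0 0.0026 0.0337 0.0054 0 0.01; 0 0 0.0026 0.0337 0.0053 0 0.01; 0 0 0.0026 0.0337 0.0052 0 0.01; 0 0 0.0026 0.0337 0.0051 0 0.01; 0 0 0.0026 0.0338 0.005 0 0.01; 0 0 0.0026 0.0338 0.0049 0 0.01; 0 0 0.0026 0.0338 0.0048 0 0.01; 0 0 0.0026 0.0338 0.0047 0 0.01")

```text
clock: 16.27
eef_pos: [0.4816, 0.0936, 0.2369]
eef_rot: [-2.014, -2.411, 0.002]
wrist_force: [0.7, -0.7, -0.5]
opening: 0.25
grasp_force: 62.5
```

Call:
apply_moves(series="0 0 0.0026 0.0338 0.0047 0 0.01; 0 0 0.0026 0.0338 0.0046 0 0.01; 0 0 0.0026 0.0338 0.0045 0 0.01; 0 0 0.0026 0.0338 0.0044 0 0.01; 0 0 0.0026 0.0338 0.0043 0 0.01; 0 0 0.0026 0.025 0.003 0 0.01; 0 0 0 0.009 0.001 0 0.01; 0 0 0 0 0 0 0.01")

```text
clock: 16.93
eef_pos: [0.4722, 0.2992, 0.2367]
eef_rot: [-2.025, -2.399, 0.0]
wrist_force: [1.0, 0.5, -0.3]
opening: 0.249
grasp_force: 62.5
```

Call:
apply_moves(series="0 0 0 0 0 0.01 0.01; 0 0 0 0 0 0.025 0.01; 0 0 0 0 0 0.03 0.01; 0 0 0 0 0 0.03 0.01; 0 0 0 0 0 0.02 0.01; 0 0 0 0 0 0 0.01; 0 0 0 0 0 0 0.01; 0 0 0 0 0 0 0.01")

```text
clock: 17.6
eef_pos: [0.4741, 0.2957, 0.1221]
eef_rot: [-2.034, -2.393, 0.0]
wrist_force: [-0.2, 0.2, -1.5]
opening: 0.251
grasp_force: 62.4
```

```bash
python3 plan.py 0.4755 0.297 0.1 1.734 0.01 2
```

```text
-0.0002 -0.0001 -0.0007 0.0005 0.0008 0.0110 0.01; -0.0002 -0.0001 -0.0007 0.0005 0.0008 0.0110 0.01
pos [0.4741 0.2957 0.1221] rot err [-0.0005 -0.0002 -0.0014] D [ 0.0014  0.0013 -0.0221] F [-0.23  0.2  -1.55]
```

Call:
apply_moves(series="0 0 0 0.0007 0.0013 0.008 0.01; 0 0 0 0 0 0.008 0.01; 0 0 0 0 0 0.006 0.01; 0 0 0 0 0 0.004 0.01; 0 0 0 0 0 0 0.01; 0 0 0 0 0 0 0.01; 0 0 0 0 0 0 0.01")

```text
clock: 18.18
eef_pos: [0.4742, 0.2975, 0.0951]
eef_rot: [-2.031, -2.395, 0.002]
wrist_force: [-0.2, -0.7, -1.1]
opening: 0.252
grasp_force: 62.4
```

Call:
apply_moves(series="0 0 0 0 0 0.002 0.01; 0 0 0 0 0 0.002 0.01; 0 0 0 0 0 0.002 0.01; 0 0 0 0 0 0 0.01; 0 0 0 0 0 0 0.01")

```text
clock: 18.6
eef_pos: [0.474, 0.2972, 0.0888]
eef_rot: [-2.032, -2.394, 0.003]
wrist_force: [0.1, 0.2, -1.1]
opening: 0.25
grasp_force: 62.4
```

Call:
apply_moves(series="0 0 0 0 0 0.002 0.01; 0 0 0 0 0 0.001 0.01; 0 0 0 0 0 0.001 0.01; 0 0 0 0 0 0 0.01; 0 0 0 0 0 0 0.01")

```text
clock: 19.02
eef_pos: [0.474, 0.2973, 0.0849]
eef_rot: [-2.031, -2.395, 0.003]
wrist_force: [1.0, -0.3, -1.5]
opening: 0.25
grasp_force: 62.4
```

Call:
apply_moves(series="0 0 0 0 0 0.0005 0.01; 0 0 0 0 0 0.0005 0.01; 0 0 0 0 0 0 0.01; 0 0 0 0 0 0 0.01")

```text
clock: 19.35
eef_pos: [0.4742, 0.2974, 0.0844]
eef_rot: [-2.032, -2.395, 0.002]
wrist_force: [-0.1, -1.0, 2.9]
opening: 0.246
grasp_force: 62.7
```

Standing on the well floor. Now I'll release, and rise straight up once the fingers are open.

Call:
apply_moves(series="0 0 0 0 0 0 0.03; 0 0 0 0 0 0 0.04; 0 0 0 0 0 0 0.05; 0 0 0 0 0 0 0.06; 0 0 0 0 0 0 0.0854; 0 0 0 0 0 0 0.0854; 0 0 0 0 0 0 0.0854; 0 0 0 0 0 0 0.0854")

```text
clock: 20.02
eef_pos: [0.4741, 0.2972, 0.084]
eef_rot: [-2.032, -2.395, 0.003]
wrist_force: [0.9, 0.1, -0.3]
opening: 0.996
grasp_force: 0.0
```

Call:
apply_moves(series="0 0 0 0 0 -0.005 0.0854; 0 0 0 0 0 -0.01 0.0854; 0 0 0 0 0 -0.02 0.0854; 0 0 0 0 0 -0.03 0.0854; 0 0 0 0 0 -0.03 0.0854; 0 0 0 0 0 -0.015 0.0854; 0 0 0 0 0 0 0.0854; 0 0 0 0 0 0 0.0854")

```text
clock: 20.68
eef_pos: [0.4747, 0.2976, 0.1955]
eef_rot: [-2.033, -2.395, -0.001]
wrist_force: [1.0, -0.4, -0.8]
opening: 0.999
grasp_force: 0.0
```

```bash
python3 wr.py w5
python3 - <<'E'
from h import *
z=np.load("w5.npz");X=wcloud(z)
m=(abs(X[...,2]-.102)<.005)&(abs(X[...,0]-.476)<.03)&(abs(X[...,1]-.2935)<.03)
print(cv2.minAreaRect((X[m][:,:2]*1000).astype(np.float32)),np.percentile(X[m][:,2],[5,50,95]))
E
```

```text
cam at [0.465 0.362 0.316] 309.70691628693146 309.70691628693146
((474.24267578125, 296.2832336425781), (21.3457088470459, 35.63064193725586), 10.049473762512207) [0.09829288 0.10154508 0.10286582]
```

View pics/w5.png

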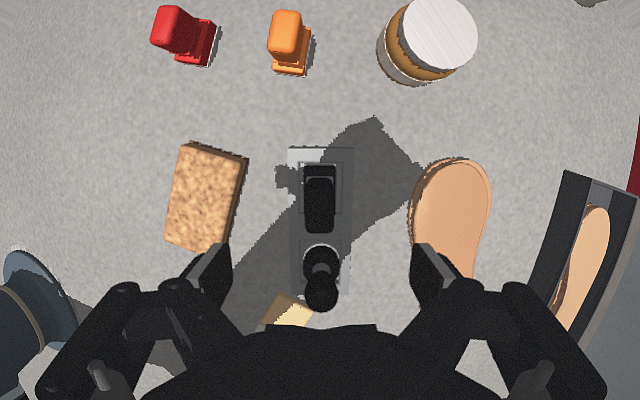

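The stamp (320,200) stands upright in its well, 2 mm off the middle with its top at z = 0.1015. Everything else is where it was, and the gripper is clear.

```bash
python3 -c "
from workcell import manip
print(manip.job_done())"
```

```text
the job is handed in; nothing more can be done
None
```

I stamped the heel with the handle fully home at about 12 N for about a second, lifted the stamp straight off, stood it back upright in its well and handed the job in; no verdict came back.

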